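# Stow a spare castor wheel in its push-back rack

## Robot

A 7-joint arm with a two-finger parallel gripper is mounted at the origin on the work surface. World frame = base frame: x ahead of the robot, y to its left, z up, the work surface at z = 0. Lengths are in m, angles in rad, forces in N, time in s.
With the tool pointing down it reaches from about 0.4 to 0.925 m from the base axis. Payload 4.1 kg.
Tool frame: the origin (TCP) lies midway between the tips of the shut fingers; the grasp point (between the pads) lies 19 mm behind it; z points along the fingers, y is the direction in which the jaws open and shut (so a half turn about z gives the same grasp; the last joint's range is limited). The gripper opens to 85 mm and grips with 20 to 120 N. Pads are 22 mm wide; open, the fingers measure 114 mm over their backs; the gripper's body (76 mm by 85 mm) begins 54 mm behind the grasp point. The pads swing forward as they close: fully open they stand 13 mm farther back than shut.
Start: joints at [-1.225, 0.398, 0.045, 1.537, -0.019, 1.207, -0.051], TCP at [0.28, 0.587, 0.231] pointing down, gripper open.
Joint ranges: [-2.82, 2.82], [-0.49, 2.23], [-1.37, 1.46], [0, 2.46], [-1.36, 4.5], [0.23, 2], [-2.94, 2.94]. Speed limits (rad/s): [2.57, 2.57, 3.14, 3.14, 3.14, 3.14, 3.14].

## Interface

Orientations are given as a unit quaternion [x, y, z, w].
In Python, from workcell import * gives the robot as it stands.
- The arm moves only by the shell command python3 -m crank 'ROWS' [FORCE]. ROWS is JSON, a list of rows, each a list of 7 numbers: the shift along the world's x, y, z in cm, then the turn, a rotation vector about the world's x, y, z in degrees, then the closure, from 0 (fully open) to 1 (shut). In form: [[x, y, z, ax, ay, az, hand], ...]. A call has 1 to 12 rows; each row shifts and turns the commanded pose from where the row before left it; what a row does not reach is not made up. A row lasts 1/12 s, in which the tool goes at most 41.7 mm and 7.16 degrees, less where a joint would pass 70% of its speed; a pose out of reach is approached as far as the arm can. A call is refused whole if a number of a shift passes 4.17 or a number of a turn 7.16, either way. A call with a gripper value outside its range is refused whole. The fingers move at their own pace and stop on an object; FORCE is the grip in N (left out, the last holds). Time passes only in rows, so rows that do not move let the fingers close. It gives the time, the measured TCP pose, the force and the opening at its end, in the units of the state.
- get_obs(): the state, without advancing time (a new reading comes with each control period).
- camera(name): name is "scene" or "top" or "wrist"; returns the picture (384x512x3 uint8, red, green, blue); there is no depth.
- camera_info(name): a dict with "K" (3x3 intrinsics, pixels), "T" (4x4, takes a point from camera to world coordinates); the wrist camera has in their place "mount" (4x4, takes a point from camera to tool coordinates, whose origin is the TCP and whose axes are the flange's). Camera axes: x right, y up, looking along -z (the intrinsics and any distortion apply to the point x, -y, -z); pixel columns grow to the right and rows downward; lengths in m; the calibration is good to about 2 mm. A picture is of the moment at which its call begins: read the wrist's pose just before it. camera_info takes no time and is no camera call.
- hand_in(): hands the job in, once; it reports no verdict.
The state is a dict: "time": time; "joints": joint angles; "dq": joint speeds; "effort": joint torques, N m; "tcp_pos": TCP position; "orientation": TCP orientation; "wrist_force": force on the tool from outside, world axes, zero at the start; "moment": the same for the moment, N m; "grip_width": opening from 0.0 (shut) to 1.0 (fully open).
Only numpy, scipy, OpenCV 4.12 (cv2) and the standard library are available. Lean on these libraries where they do the work, as an engineer would, in place of code of your own. Each camera call takes 0.05 s, during which the arm holds its last target.

## Task

With the fingertips, nudge the castor wheel that stands at the foot of its sloping gutter up the slope, over both spring catches, until it is fully home at the end stop, and leave it there behind the top catch so that it cannot roll back. Push it gently and steadily from behind: do not fling it, pinch it or lift it. Leave the wheels in the other gutter, the spanner and the castor fork where they are.

Things in the scene. Friction and masses are not known exactly. Their poses are not given: they have to be found in the camera images.
- wheel: castor wheel to stow: hard slippery grey plastic, 80 mm diameter, 30 mm wide, 0.14 to 0.28 kg, on its tread, free to roll. Origin at its centre; its y axis is the axle, level and across the gutter. Starts at rest against the lip at the gutter's foot, centre at x = 33 mm, z = 40 mm in the gutter's frame. Pushed from behind it rolls uphill; let go on the bare slope it rolls back down
- gutter: aluminium U-channel in which the wheel runs; fixed. Origin on its floor, midway across, at the lower (foot) end, 26 mm above the table. x runs up the slope along the floor (7 degrees), y across, z square to the floor. 278 mm long, 33 mm wide inside, walls 3 mm thick and 25 mm high above the floor (most of the wheel stands above them). Lip 12 mm high at x = 0 to 4 mm, two spring catches, end stop
- rack: plywood board 300 x 150 x 12 mm screwed to the table, carrying the wheel's gutter (35 mm to its -y side) and, parallel to it at 70 mm, a full gutter (35 mm to its +y side) with two stowed wheels of the same kind. Origin at the centre of its underside; x points towards the high end
- gutter_home (a point): where the wheel's centre is when the wheel touches the end stop: x = 234 mm, y = 0, z = 40 mm in the gutter's frame. The end stop is an upright plate with a rubber pad, 55 mm high, its face at x = 274 mm. Let go there, the wheel rolls back about 4 mm and rests against the top catch
- gutter_catch0 (a joint): lower spring catch (half way): steel tongue 35 x 14 mm in the floor, hinged downhill at x = 75 mm, free edge at x = 109 mm, 10 mm high. 0 rad = up, 0.29 = flush. A wheel rolling uphill presses it down (1 to 3 N of push) and it springs up behind; the wheel then leans back on it with its centre at x = 135 mm
- gutter_catch1 (a joint): top spring catch, just like the lower one: hinged at x = 170 mm, free edge at x = 204 mm; 0 rad = up, 0.29 = flush. A wheel leaning back on it has its centre at x = 230 mm
- stowed_low: wheel already stowed in the lower place of the other gutter, 80 mm diameter, 30 mm wide; origin at its centre. Leave it alone
- stowed_top: wheel already stowed in the upper place of the other gutter, the same; origin at its centre. Leave it alone
- spanner: loose steel spanner 170 mm long lying on the table on the -y side of the rack; origin under its middle. Leave it alone
- fork: loose steel castor fork without its wheel, standing upside down on its 95 x 75 mm plate on the table on the +y side of the rack, two upright cheeks up to 102 mm high; origin at the centre of its underside. Leave it alone
Mind the look-alikes: they are no part of the job. What is shaped like the wheel but orange, turquoise or yellow is not meant.

How it is judged:
On the way:
1. the wheel has been rolled up past the lower catch (x of wheel in the frame of gutter between 0.13 and 0.21 m), for 0.02 s.
At the end, for the whole second after the job is handed in: the wheel stands on the gutter's floor between the top catch and the end stop, at rest (under 20 mm/s), its centre within 10 mm of the place where it touches the stop, upright, and the top catch has sprung up behind it (within 0.08 rad of fully up) (x of wheel in the frame of gutter between 0.224 and 0.238 m and z of wheel in the frame of gutter between 0.036 and 0.045 m and angle between the y axis of wheel and the y axis of gutter, either way round below 0.15 rad and distance between wheel and gutter_home below 0.012 m and value of joint gutter_catch1 below 0.08 rad and linear speed of wheel below 0.02 m/s).
It fails at once if the wheel is lifted from the gutter's floor (by more than 13 mm) or comes out of the gutter (z of wheel in the frame of gutter above 0.053 m or y of wheel in the frame of gutter above 0.012 m or y of wheel in the frame of gutter below -0.012 m).
It fails at once if the wheel is flung along the gutter (faster than 0.6 m/s) (linear speed of wheel above 0.6 m/s).
It fails at once if the wheel is pinched or rammed (over 35 N from the fingers) (contact force between the fingers and wheel above 35 N).
It fails at once if a wheel in the other gutter is moved (by more than 10 mm) (distance of any of stowed_low, stowed_top from where it was at the start of the episode above 0.01 m).
It fails at once if the spanner or the castor fork is moved (by more than 15 mm) (distance of any of spanner, fork from where it was at the start of the episode above 0.015 m).
It also fails if it takes over 40 s, if anything falls off the work surface, if the arm or the gripper's body presses on something with over 40 N, if the wrist force passes 120 N, or if a joint passes its speed limit or range.

## Working session

There is one attempt and no reset: what is moved stays moved. The work goes in short steps, Python scripts to look and compute and a shell command to move; the robot and the scene stay as the last step left them, time stands still between calls to the robot, and variables do not carry over. Pictures are saved under pics/ and viewed, and the job is handed in when it is done.

```bash
mkdir -p pics
python3 - <<'E'
from workcell import *
import cv2
o=get_obs();print({k:o[k] for k in('time','tcp_pos','orientation','wrist_force','grip_width')})
for n in('scene','top','wrist'):
    cv2.imwrite(f'pics/{n}0.png',cv2.cvtColor(camera(n),cv2.COLOR_RGB2BGR))
    print(n,camera_info(n))
E
```

```text
{'time': 0.0, 'tcp_pos': array([0.27939758, 0.58620312, 0.23026891]), 'orientation': array([ 2.20536780e-01,  9.75378181e-01, -9.53792587e-04, -1.50459641e-04]), 'wrist_force': array([0.22061164, 0.4923343 , 0.73000373]), 'grip_width': 1.0016089825618362}
scene {'K': array([[365.8323483 ,   0.        , 257.69752902],
       [  0.        , 365.8323483 , 197.21251712],
       [  0.        ,   0.        ,   1.        ]]), 'T': array([[-0.59765446, -0.52630552,  0.60482365,  0.99513467],
       [ 0.80161395, -0.37816863,  0.46303732,  0.29417778],
       [-0.01497377,  0.76157139,  0.64790802,  0.5159029 ],
       [ 0.        ,  0.        ,  0.        ,  1.        ]])}
top {'K': array([[377.03221887,   0.        , 256.54391763],
       [  0.        , 377.03221887, 188.89222309],
       [  0.        ,   0.        ,   1.        ]]), 'T': array([[-0.00762458,  0.98736173, -0.15829935,  0.48213105],
       [-0.99924399, -0.00148788,  0.03884885,  0.00292451],
       [ 0.03812233,  0.15847588,  0.98662662,  0.79303329],
       [ 0.        ,  0.        ,  0.        ,  1.        ]])}
wrist {'K': array([[274.49360565,   0.        , 258.27440184],
       [  0.        , 274.49360565, 191.91437929],
       [  0.        ,   0.        ,   1.        ]]), 'mount': array([[-8.20715996e-04,  9.59602644e-01,  2.81357588e-01,
         7.18816988e-02],
       [ 9.99999371e-01,  5.72554580e-04,  9.64219922e-04,
        -9.13108430e-05],
       [ 7.64175411e-04,  2.81358202e-01, -9.59602510e-01,
        -1.42152093e-01],
       [ 0.00000000e+00,  0.00000000e+00,  0.00000000e+00,
         1.00000000e+00]])}
```

View pics/scene0.png

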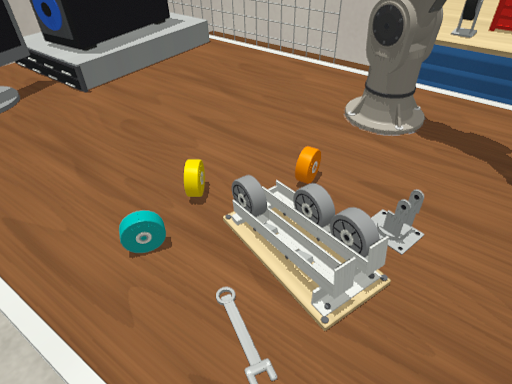

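View pics/top0.png

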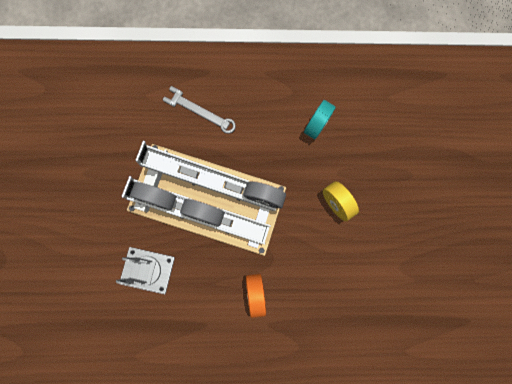

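View pics/wrist0.png

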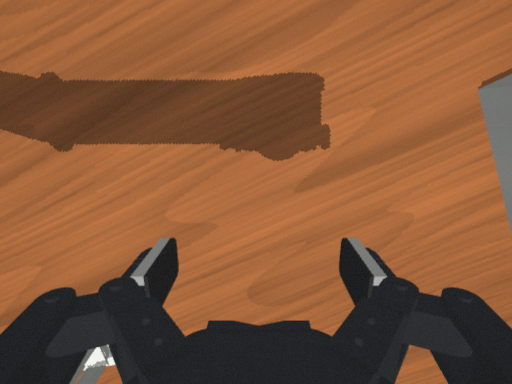

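Run:
```python
import cv2
i=cv2.imread('pics/top0.png')[135:265,115:295];cv2.imwrite('pics/topc.png',cv2.resize(i,None,fx=4.4,fy=4.4,interpolation=cv2.INTER_CUBIC))
i=cv2.imread('pics/scene0.png')[165:335,215:400];cv2.imwrite('pics/scenec.png',cv2.resize(i,None,fx=3.5,fy=3.5,interpolation=cv2.INTER_CUBIC))
```

```text
(no output)
```

View pics/topc.png

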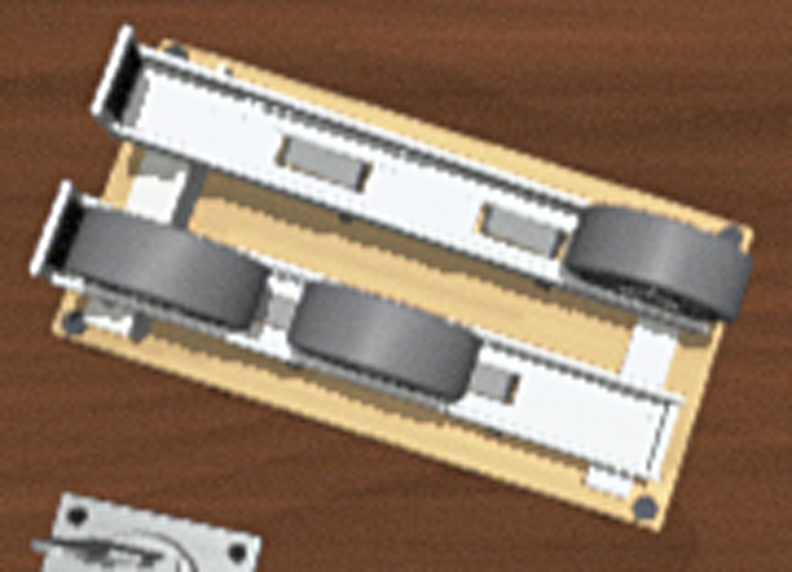

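View pics/scenec.png

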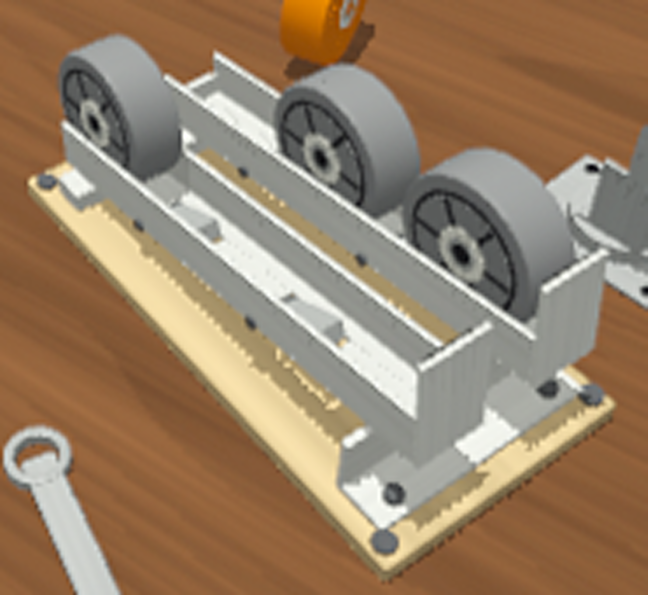

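```bash
cat > h.py <<'E'
import numpy as np, json
from workcell import *
def proj(n,P):
    ci=camera_info(n);P=np.atleast_2d(P);c=(P-ci['T'][:3,3])@ci['T'][:3,:3]
    u=np.c_[c[:,0],-c[:,1],-c[:,2]]@ci['K'].T
    return u[:,:2]/u[:,2:]
def rackpts(p,L):
    c,s=np.cos(p[2]),np.sin(p[2]);L=np.atleast_2d(L).astype(float)
    return np.c_[p[0]+c*L[:,0]-s*L[:,1],p[1]+s*L[:,0]+c*L[:,1],L[:,2]]
E
cat > fit.py <<'E'
from h import *
from scipy.optimize import least_squares
T=np.array([[163,40],[752,232],[660,530],[53,332]])/4.4+[115,135]-.4
S=np.array([[385,575],[30,183],[612,405]])/3.5+[215,165]-.4
C=np.array([[.15,-.075,.012],[-.15,-.075,.012],[-.15,.075,.012],[.15,.075,.012]])
f=lambda p:np.r_[(proj('top',rackpts(p,C))-T).ravel(),(proj('scene',rackpts(p,C[[0,1,3]]))-S).ravel()]
r=least_squares(f,[.5,.1,1.5]);print(r.x,np.round(r.fun.reshape(-1,2),1));p=r.x
np.save('rack.npy',p)
E
python3 fit.py
```

```text
[0.58884046 0.07590723 1.24903246] [[-0.3 -1.2]
 [ 0.5 -0.9]
 [-0.3  0.1]
 [-1.2 -0.6]
 [-0.3 -1.4]
 [-1.2 -1.2]
 [ 1.6 -0.6]]
```

```bash
cat >> h.py <<'E'
p=np.load('rack.npy'); X0=-.138
a=np.deg2rad(7)
def gut(G,x0=None):
    x0=X0 if x0 is None else x0
    G=np.atleast_2d(G).astype(float)
    return rackpts(p,np.c_[x0+np.cos(a)*G[:,0]-np.sin(a)*G[:,2],-.035+G[:,1],.026+np.sin(a)*G[:,0]+np.cos(a)*G[:,2]])
def overlay(n,img,x,f,o,x0=None):
    import cv2
    im=cv2.resize(img[o[1]:o[3],o[0]:o[2]],None,fx=f,fy=f,interpolation=cv2.INTER_CUBIC)
    def pl(G,col):
        q=((proj(n,gut(G,x0))-o[:2]+.5)*f).astype(np.int32);cv2.polylines(im,[q],True,col,1)
    t=np.linspace(0,2*np.pi,60,endpoint=False)
    for y,c in((-.015,(0,0,255)),(.015,(0,255,0))):
        pl(np.c_[x+.04*np.cos(t),y+0*t,.04+.04*np.sin(t)],c)
    for y in(-.0165,.0165): pl([[0,y,.025],[.278,y,.025],[.278,y,0],[0,y,0]],(255,0,0))
    pl([[.274,-.0165,0],[.274,.0165,0],[.274,.0165,.055],[.274,-.0165,.055]],(255,0,255))
    for h in(.109,.204): pl([[h,-.007,.01],[h,.007,.01],[h-.034,.007,0],[h-.034,-.007,0]],(0,255,255))
    return im
E
python3 - <<'E'
from h import *
import cv2
for n,o,f in(('top',(115,135,295,265),4.4),('scene',(215,165,400,335),3.5)):
    cv2.imwrite(f'pics/ov_{n}.png',overlay(n,cv2.imread(f'pics/{n}0.png'),.033,f,o))
for x in(.033,.135,.234):print(gut([x,0,.04]))
E
```

```text
[[ 0.5872196  -0.03963044  0.06972353]]
[[0.61923569 0.05641355 0.08215421]]
[[0.65031012 0.14963272 0.09421927]]
```

View pics/ov_top.png

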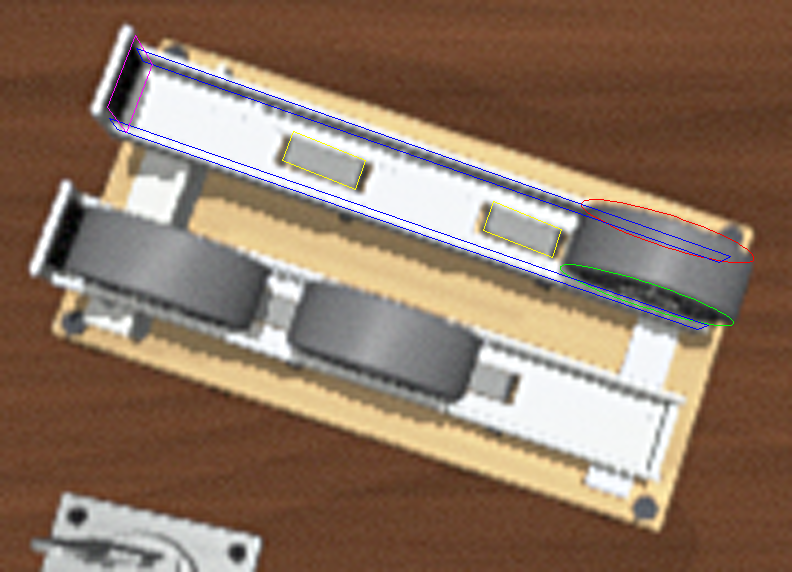

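View pics/ov_scene.png

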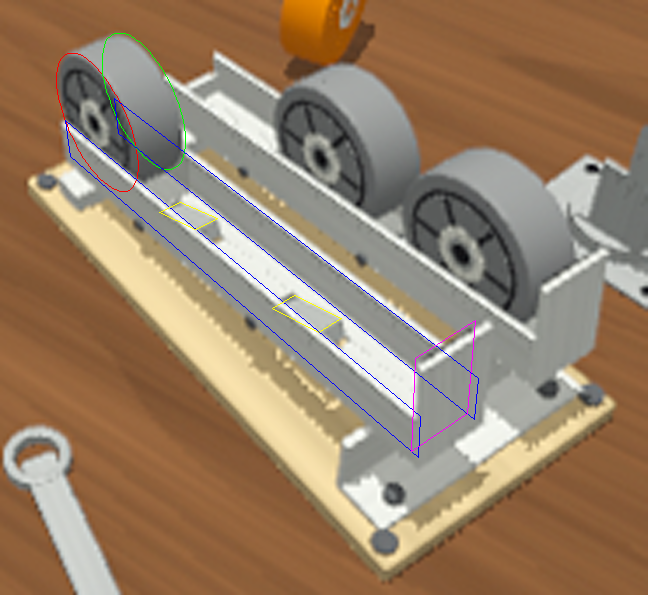

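Candidates in the top view: grey wheel alone at the foot of the empty gutter (264,194), which fits the description; stowed grey wheels at (203,211) and (152,195); orange (255,296), turquoise (319,120) and yellow (341,201) are decoys. The crop shows the one at (264,194) next to the lip, with two free catches above it. My gutter model overlays within about 1.5 px.

```bash
python3 - <<'E'
from h import *
print(gut([[-.05,0,.04],[.033,0,.04],[.234,0,.04]]), np.rad2deg(p[2]))
E
python3 -m crank '[[1.2,-3.0,0,0,0,-6,1],[1.2,-3.0,0,0,0,-6,1],[1.2,-3.0,0,0,0,-6,1],[1.2,-3.0,0,0,0,-6,1],[1.2,-3.0,0,0,0,-6,1],[1.2,-3.0,0,0,0,-6,1],[1.2,-3.0,0,0,0,-6,1],[1.2,-3.0,0,0,0,-6,1],[1.2,-3.0,0,0,0,-6,1],[1.2,-3.0,0,0,0,-6,1],[1.2,-3.0,0,0,0,-6,1],[1.2,-3.0,0,0,0,-6,1]]' 30
```

```text
[[ 0.5611673  -0.11778389  0.05960838]
 [ 0.5872196  -0.03963044  0.06972353]
 [ 0.65031012  0.14963272  0.09421927]] 71.56428869918803
time: 1.15
tcp_pos: [0.4238, 0.2252, 0.2312]
orientation: [0.753, 0.658, -0.0, -0.0]
wrist_force: [1.1, -0.9, 0.7]
grip_width: -0.003
```

```bash
python3 -m crank '[[1.36,-3.4,0,0,0,-1.07,1],[1.36,-3.4,0,0,0,-1.07,1],[1.36,-3.4,0,0,0,-1.07,1],[1.36,-3.4,0,0,0,-1.07,1],[1.36,-3.4,0,0,0,-1.07,1],[1.36,-3.4,0,0,0,-1.07,1],[1.36,-3.4,0,0,0,-1.07,1],[1.36,-3.4,0,0,0,-1.07,1],[1.36,-3.4,0,0,0,-1.07,1],[1.36,-3.4,0,0,0,-1.07,1],[0,0,0,0,0,0,1],[0,0,0,0,0,0,1]]'
python3 - <<'E'
from workcell import *
import cv2
o=get_obs();print(o['tcp_pos'],o['orientation'],o['wrist_force'])
cv2.imwrite('pics/w1.png',cv2.cvtColor(camera('wrist'),cv2.COLOR_RGB2BGR))
E
```

```text
time: 2.15
tcp_pos: [0.5594, -0.116, 0.2311]
orientation: [0.811, 0.584, -0.001, 0.0]
wrist_force: [-0.1, 1.5, 0.4]
grip_width: -0.005
[ 0.55938487 -0.11599176  0.23105915] [ 8.11431166e-01  5.84447470e-01 -6.74946623e-04  4.02873134e-04] [-0.12166982  1.45884553  0.42272851]
```

View pics/w1.png

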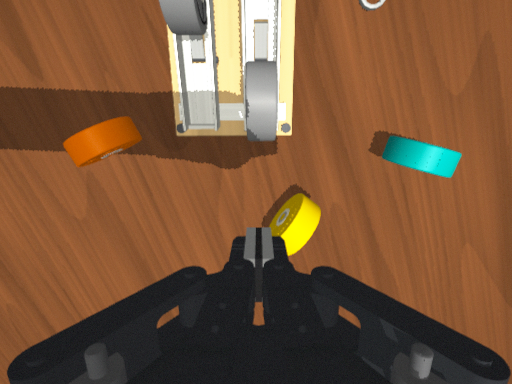

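```bash
cat >> h.py <<'E'
from scipy.spatial.transform import Rotation as Ro
def wproj(P,o):
    ci=camera_info('wrist');R=Ro.from_quat(o['orientation']).as_matrix()
    t=(np.atleast_2d(P)-o['tcp_pos'])@R; M=ci['mount'];c=(t-M[:3,3])@M[:3,:3]
    u=np.c_[c[:,0],-c[:,1],-c[:,2]]@ci['K'].T
    return u[:,:2]/u[:,2:]
E
python3 - <<'E'
from h import *
import cv2
o=get_obs();im=cv2.imread('pics/w1.png')
s=3;O=np.array([150,0]);im=cv2.resize(im[0:200,150:350],None,fx=s,fy=s,interpolation=cv2.INTER_CUBIC)
def pl(W,c): cv2.polylines(im,[((wproj(W,o)-O+.5)*s).astype(np.int32)],True,c,1)
t=np.linspace(0,6.28,60)
for y,c in((-.015,(0,0,255)),(.015,(0,255,0))): pl(gut(np.c_[.033+.04*np.cos(t),y+0*t,.04+.04*np.sin(t)]),c)
pl(rackpts(p,[[-.15,-.075,.012],[-.15,.075,.012],[.15,.075,.012],[.15,-.075,.012]]),(255,0,0))
for y in(-.0165,.0165):pl(gut([[0,y,.025],[.2,y,.025]]),(255,0,255))
cv2.imwrite('pics/w1o.png',im)
E
```

```text
(no output)
```

View pics/w1o.png

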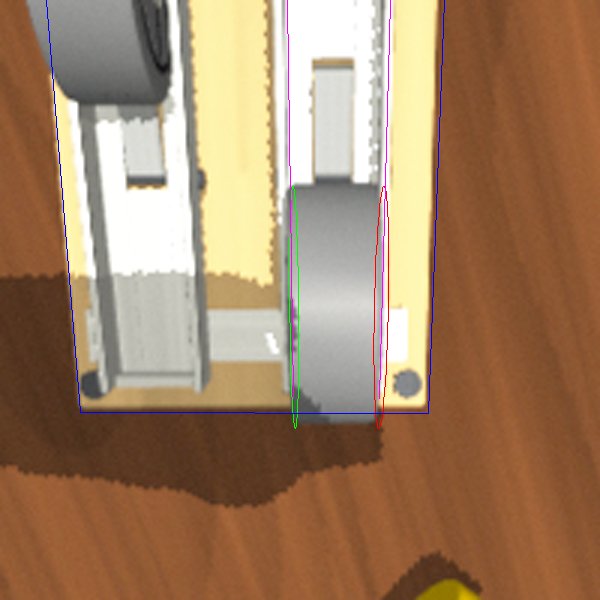

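```bash
python3 -m crank '[[0.08,0.2,-2.8,0,0,0,1],[0.08,0.2,-2.8,0,0,0,1],[0.08,0.2,-2.8,0,0,0,1],[0.08,0.2,-2.8,0,0,0,1],[0.08,0.2,-2.8,0,0,0,1],[0.08,0.2,-2.8,0,0,0,1],[0,0,0,0,0,0,1],[0,0,0,0,0,0,1]]'
python3 - <<'E'
from workcell import *
import cv2
o=get_obs();print(o['tcp_pos'],o['orientation'],o['wrist_force'])
cv2.imwrite('pics/w2.png',cv2.cvtColor(camera('wrist'),cv2.COLOR_RGB2BGR))
i=cv2.cvtColor(camera('scene'),cv2.COLOR_RGB2BGR)[100:335,150:400]
cv2.imwrite('pics/s2.png',cv2.resize(i,None,fx=2.5,fy=2.5))
E
```

```text
time: 2.87
tcp_pos: [0.5633, -0.099, 0.0624]
orientation: [0.809, 0.588, -0.001, -0.001]
wrist_force: [0.4, 0.1, -0.2]
grip_width: -0.001
[ 0.56325088 -0.09901649  0.06242477] [ 0.80913156  0.58762489 -0.00103909 -0.00142175] [ 0.3664991   0.05933903 -0.21739952]
```

View pics/w2.png

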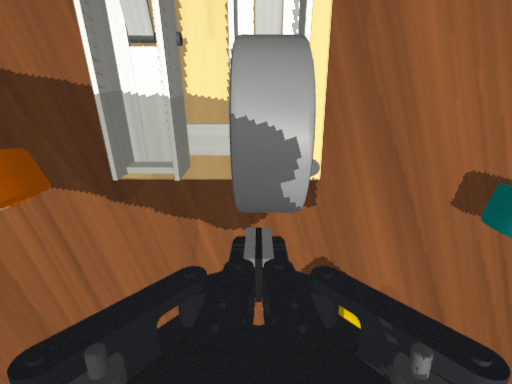

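View pics/s2.png

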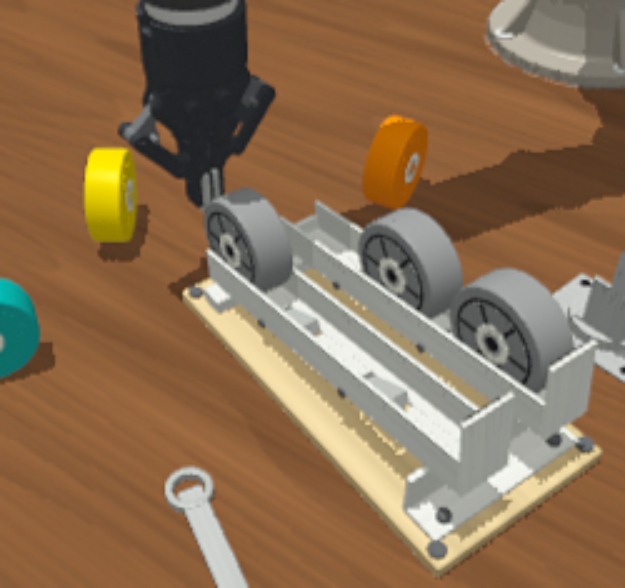

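Run:
```python
from h import *
import cv2
o=get_obs();im=cv2.imread('pics/w2.png')
s=3;O=np.array([170,0]);im=cv2.resize(im[20:280,170:370],None,fx=s,fy=s,interpolation=cv2.INTER_CUBIC);O[1]=20
im=im[:600*1] if False else im
def pl(W,c): cv2.polylines(im,[((wproj(W,o)-O+.5)*s).astype(np.int32)],True,c,1)
t=np.linspace(0,6.28,60)
for y,c in((-.015,(0,0,255)),(.015,(0,255,0))): pl(gut(np.c_[.033+.04*np.cos(t),y+0*t,.04+.04*np.sin(t)]),c)
pl(rackpts(p,[[-.15,-.075,.012],[-.15,.075,.012],[.15,.075,.012],[.15,-.075,.012]]),(255,0,0))
R=Ro.from_quat(o['orientation']).as_matrix()
for z in(0,-.03,-.05): pl(o['tcp_pos']+np.array([[.011,-.012,z],[.011,.012,z],[-.011,.012,z],[-.011,-.012,z]])@R.T,(0,255,255))
cv2.imwrite('pics/w2o.png',cv2.resize(im,None,fx=.77,fy=.77))
```

```text
(no output)
```

View pics/w2o.png

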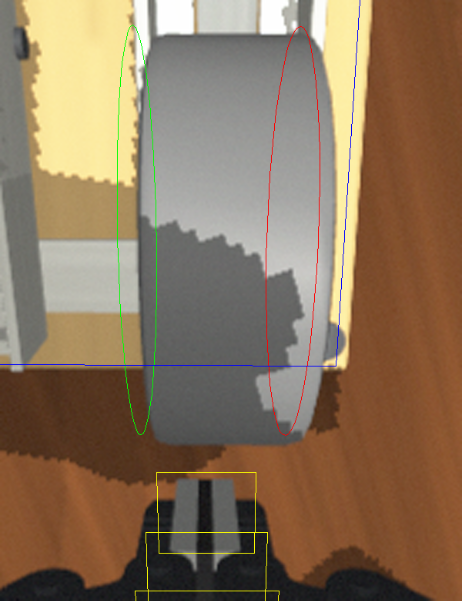

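```bash
python3 -m crank '[[0.21,0.21,0,0,0,0,1],[0.21,0.21,0,0,0,0,1],[0.21,0.21,0.1,0,0,0,1],[0,0,0,0,0,0,1],[0,0,0,0,0,0,1]]'
python3 - <<'E'
from workcell import *
import cv2
o=get_obs();print(o['tcp_pos'],o['orientation'],o['wrist_force'])
i=cv2.cvtColor(camera('wrist'),cv2.COLOR_RGB2BGR)[20:280,130:390]
cv2.imwrite('pics/w3.png',cv2.resize(i,None,fx=2.3,fy=2.3))
E
```

```text
time: 3.38
tcp_pos: [0.5713, -0.0946, 0.0649]
orientation: [0.81, 0.587, 0.0, 0.0]
wrist_force: [-1.0, 0.1, 0.0]
grip_width: -0.004
[ 0.57133635 -0.09460928  0.06490128] [8.09757927e-01 5.86763809e-01 4.82086251e-04 3.16119865e-04] [-1.0209986   0.06979081  0.00472668]
```

View pics/w3.png

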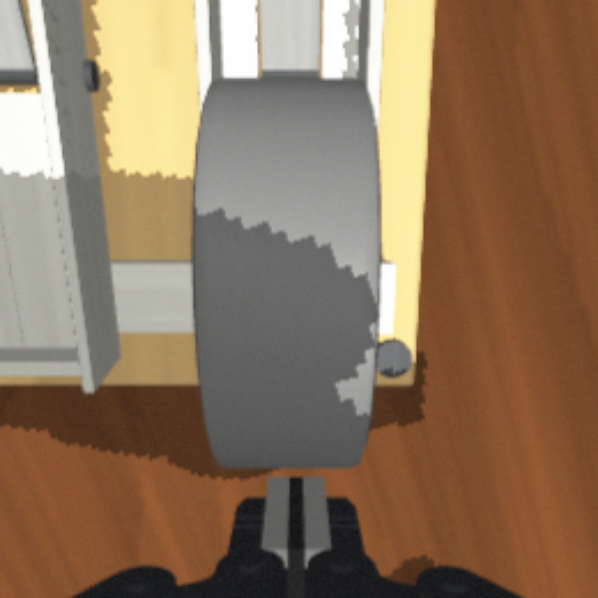

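```bash
python3 -m crank '[[0.12,0.38,0.05,0,0,0,1],[0.13,0.38,0.05,0,0,0,1],[0.12,0.38,0.05,0,0,0,1],[0.13,0.38,0.05,0,0,0,1],[0.12,0.38,0.05,0,0,0,1],[0.13,0.38,0.05,0,0,0,1],[0.12,0.38,0.05,0,0,0,1],[0.13,0.38,0.05,0,0,0,1]]'
python3 - <<'E'
from workcell import *
import cv2
o=get_obs();print(o['tcp_pos'],o['orientation'],o['wrist_force'])
i=cv2.cvtColor(camera('wrist'),cv2.COLOR_RGB2BGR)[20:280,130:390]
cv2.imwrite('pics/w4.png',cv2.resize(i,None,fx=2.3,fy=2.3))
E
```

```text
time: 4.1
tcp_pos: [0.5809, -0.0641, 0.0684]
orientation: [0.81, 0.587, -0.0, 0.0]
wrist_force: [0.1, -0.5, 0.1]
grip_width: 0.003
[ 0.58088429 -0.06405821  0.06838344] [ 8.09882692e-01  5.86591871e-01 -1.02120085e-05  4.70846578e-05] [ 0.07140173 -0.51385471  0.13949482]
```

View pics/w4.png

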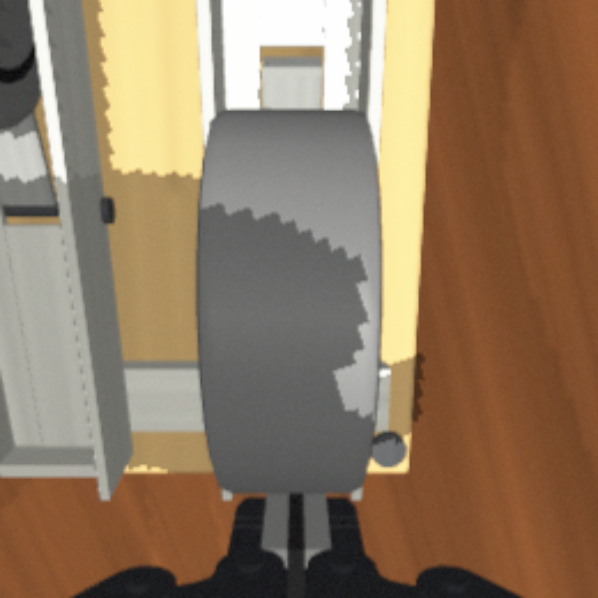

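```bash
python3 -m crank '[[0.12,0.38,-0.05,0,0,0,1],[0.13,0.38,-0.05,0,0,0,1],[0.12,0.38,-0.05,0,0,0,1],[0.13,0.38,0.0,0,0,0,1],[0.12,0.38,0.05,0,0,0,1],[0.13,0.38,0.05,0,0,0,1],[0.12,0.38,0.05,0,0,0,1],[0.13,0.38,0.05,0,0,0,1]]'
python3 - <<'E'
from workcell import *
import cv2
o=get_obs();print(o['tcp_pos'],o['orientation'],o['wrist_force'])
i=cv2.cvtColor(camera('wrist'),cv2.COLOR_RGB2BGR)[20:280,130:390]
cv2.imwrite('pics/w5.png',cv2.resize(i,None,fx=2.3,fy=2.3))
E
```

```text
time: 4.82
tcp_pos: [0.591, -0.0333, 0.0689]
orientation: [0.81, 0.587, 0.0, -0.0]
wrist_force: [-0.2, 0.3, 0.1]
grip_width: -0.001
[ 0.5909849  -0.03330065  0.06889047] [ 8.09873859e-01  5.86604018e-01  2.18112835e-04 -1.05876716e-04] [-0.19940946  0.2700385   0.10480797]
```

View pics/w5.png

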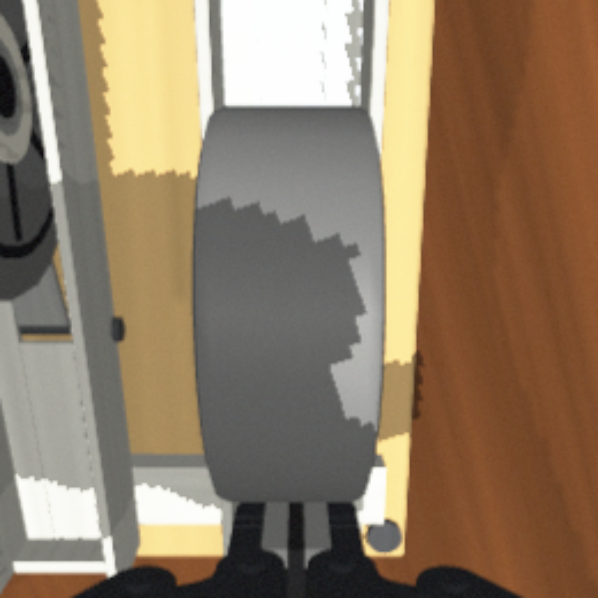

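```bash
python3 -m crank '[[0.11,0.33,0.04,0,0,0,1],[0.11,0.33,0.04,0,0,0,1],[0.11,0.33,0.04,0,0,0,1],[0.11,0.33,0.04,0,0,0,1],[0.11,0.33,0.04,0,0,0,1],[0.11,0.33,0.04,0,0,0,1]]'
python3 -m crank '[[0.11,0.33,0.04,0,0,0,1],[0.11,0.33,0.04,0,0,0,1],[0.11,0.33,0.04,0,0,0,1],[0.11,0.33,0.04,0,0,0,1],[0.11,0.33,0.04,0,0,0,1],[0.11,0.33,0.04,0,0,0,1]]'
cat > look.py <<'E'
import sys
from workcell import *
import cv2,numpy as np
k=sys.argv[1]
o=get_obs();print(o['time'],o['tcp_pos'],o['orientation'],o['wrist_force'])
i=cv2.cvtColor(camera('wrist'),cv2.COLOR_RGB2BGR)[20:280,130:390]
s=cv2.cvtColor(camera('scene'),cv2.COLOR_RGB2BGR)[165:335,230:400]
cv2.imwrite(f'pics/c{k}.png',np.hstack([cv2.resize(i,(400,400)),cv2.resize(s,(400,400),interpolation=cv2.INTER_CUBIC)]))
E
python3 look.py 6
```

```text
time: 5.37
tcp_pos: [0.5975, -0.0139, 0.0713]
orientation: [0.81, 0.587, 0.0, -0.0]
wrist_force: [-0.7, -0.6, -0.5]
grip_width: -0.003
time: 5.87
tcp_pos: [0.6041, 0.0059, 0.0737]
orientation: [0.81, 0.587, 0.0, 0.0]
wrist_force: [0.1, 0.4, 0.0]
grip_width: -0.001
5.8667 [0.6040504  0.00589918 0.07366991] [8.09924096e-01 5.86534702e-01 3.31606427e-05 4.55469950e-06] [0.07037319 0.39917739 0.00634219]
```

View pics/c6.png

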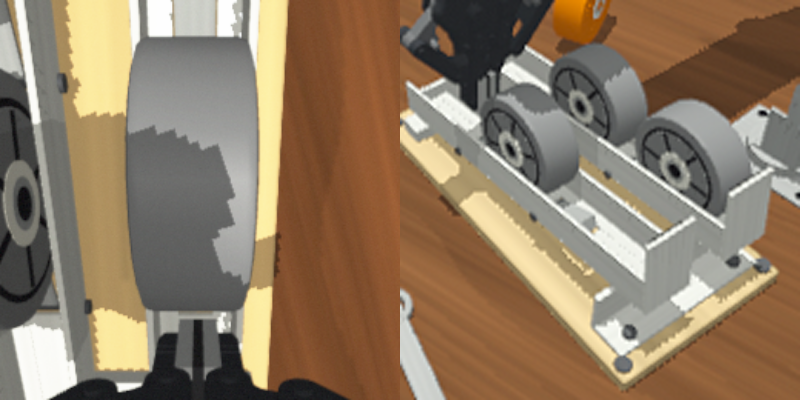

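```bash
python3 -m crank '[[0.11,0.33,0.04,0,0,0,1],[0.11,0.33,0.04,0,0,0,1],[0.11,0.33,0.04,0,0,0,1],[0.11,0.33,0.04,0,0,0,1],[0.11,0.33,0.04,0,0,0,1],[0.11,0.33,0.04,0,0,0,1],[0.11,0.33,0.04,0,0,0,1],[0.11,0.33,0.04,0,0,0,1],[0.11,0.33,0.04,0,0,0,1],[0.11,0.33,0.04,0,0,0,1],[0.11,0.33,0.04,0,0,0,1]]'
python3 look.py 7
```

```text
time: 6.88
tcp_pos: [0.616, 0.0411, 0.0781]
orientation: [0.81, 0.586, -0.0, 0.0]
wrist_force: [-0.7, -2.1, 0.5]
grip_width: -0.001
6.8833 [0.61599348 0.04113745 0.07814573] [ 8.10154591e-01  5.86216051e-01 -3.75809376e-04  3.73230918e-04] [-0.72377759 -2.11602756  0.48183089]
```

View pics/c7.png

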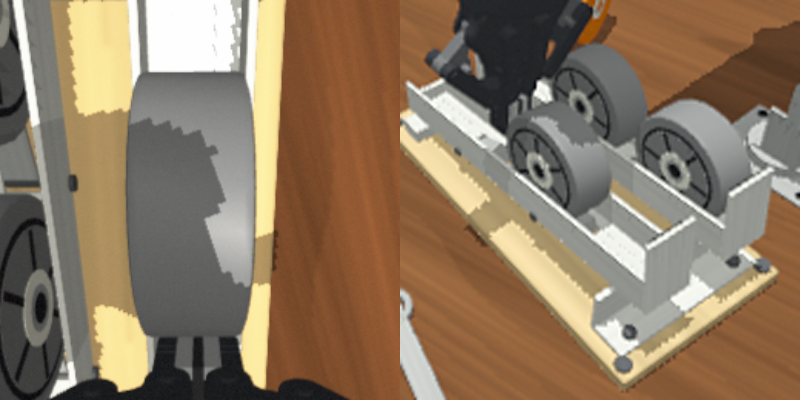

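```bash
python3 -m crank '[[0.1,0.31,0.04,0,0,0,1],[0.1,0.31,0.04,0,0,0,1],[0.1,0.31,0.04,0,0,0,1],[0.1,0.31,0.04,0,0,0,1],[0.1,0.31,0.04,0,0,0,1],[0.1,0.31,0.04,0,0,0,1],[0.1,0.31,0.04,0,0,0,1],[0.1,0.31,0.04,0,0,0,1],[0.1,0.31,0.04,0,0,0,1],[0.1,0.31,0.04,0,0,0,1]]'
python3 look.py 8
```

```text
time: 7.82
tcp_pos: [0.6262, 0.0732, 0.0821]
orientation: [0.81, 0.587, 0.0, 0.0]
wrist_force: [-0.5, -0.7, -0.2]
grip_width: -0.004
7.8167 [0.62615835 0.07319789 0.08206632] [8.09923744e-01 5.86535188e-01 4.04094354e-05 1.20011849e-05] [-0.49571095 -0.71600985 -0.24872822]
```

View pics/c8.png

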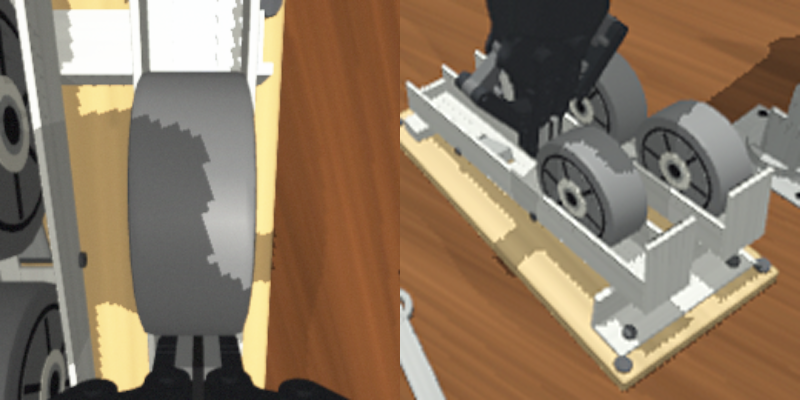

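```bash
python3 -m crank '[[0.1,0.28,0.035,0,0,0,1],[0.09,0.28,0.035,0,0,0,1],[0.1,0.28,0.035,0,0,0,1],[0.09,0.28,0.035,0,0,0,1],[0.1,0.28,0.035,0,0,0,1],[0.09,0.28,0.035,0,0,0,1],[0.1,0.28,0.035,0,0,0,1]]'
python3 look.py 9
```

```text
time: 8.5
tcp_pos: [0.6329, 0.0928, 0.0845]
orientation: [0.81, 0.587, 0.0, 0.0]
wrist_force: [0.5, 0.0, 0.1]
grip_width: 0.001
8.5 [0.63285391 0.09282624 0.08451239] [8.09887592e-01 5.86585105e-01 5.43621181e-05 1.55938139e-05] [0.50725676 0.01782539 0.08287598]
```

View pics/c9.png

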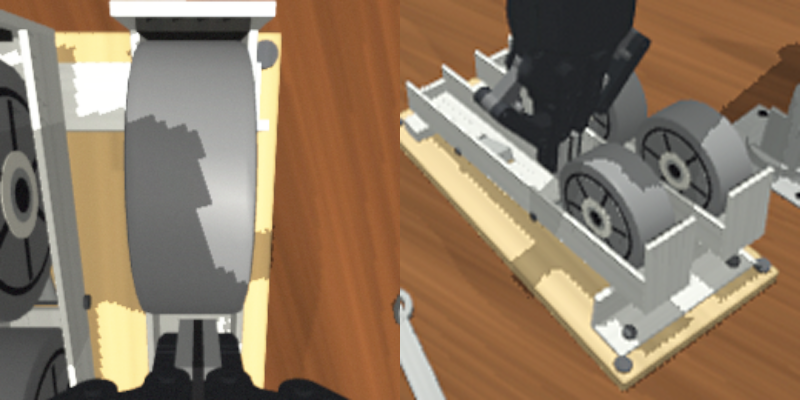

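```bash
python3 -m crank '[[0.05,0.15,0.02,0,0,0,1],[0.05,0.15,0.02,0,0,0,1],[0.05,0.15,0.02,0,0,0,1],[0.05,0.15,0.02,0,0,0,1]]'
python3 -m crank '[[0.04,0.1,0.01,0,0,0,1],[0.03,0.1,0.01,0,0,0,1],[0.03,0.1,0.01,0,0,0,1]]'
python3 look.py 10
```

```text
time: 8.93
tcp_pos: [0.6348, 0.0982, 0.0853]
orientation: [0.81, 0.586, -0.0, 0.0]
wrist_force: [-0.1, -0.4, 0.3]
grip_width: -0.004
time: 9.18
tcp_pos: [0.6356, 0.1008, 0.0856]
orientation: [0.81, 0.586, -0.0, 0.0]
wrist_force: [-0.6, -1.6, 1.6]
grip_width: 0.001
9.1833 [0.63560764 0.10079687 0.08558535] [ 8.09978865e-01  5.86458819e-01 -4.34733519e-04  3.21640397e-04] [-0.60922517 -1.55558565  1.63878413]
```

View pics/c10.png

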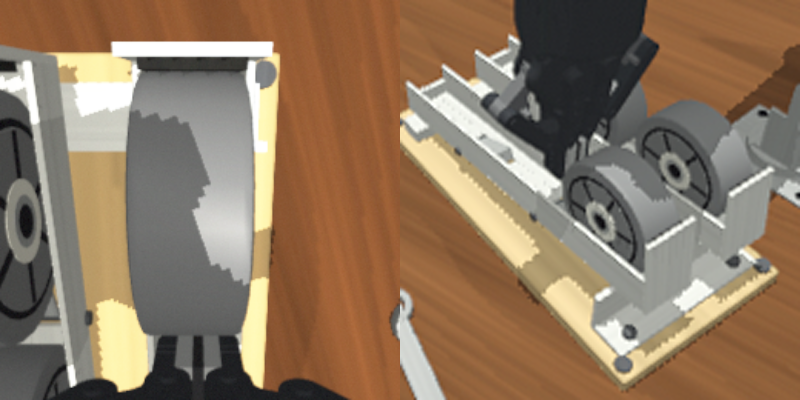

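```bash
python3 -m crank '[[0.03,0.1,0.01,0,0,0,1],[0.03,0.1,0.01,0,0,0,1]]'
python3 -m crank '[[0.03,0.1,0.01,0,0,0,1]]'
```

```text
time: 9.45
tcp_pos: [0.6357, 0.1009, 0.0856]
orientation: [0.81, 0.586, -0.002, 0.001]
wrist_force: [-1.7, -5.8, 0.5]
grip_width: -0.0
time: 9.53
tcp_pos: [0.6357, 0.1009, 0.0856]
orientation: [0.81, 0.586, -0.002, 0.001]
wrist_force: [-2.3, -7.8, 0.8]
grip_width: -0.001
```

Wheel is against the stop: the force rises to about 8 N with no more travel. Backing off slowly along the slope.

```bash
python3 -m crank '[[-0.05,-0.15,-0.02,0,0,0,1],[-0.05,-0.15,-0.02,0,0,0,1],[-0.07,-0.2,-0.02,0,0,0,1],[-0.1,-0.3,-0.04,0,0,0,1],[-0.1,-0.3,-0.04,0,0,0,1],[-0.16,-0.47,-0.04,0,0,0,1],[-0.16,-0.47,-0.04,0,0,0,1],[-0.16,-0.47,-0.04,0,0,0,1],[0,0,0,0,0,0,1],[0,0,0,0,0,0,1]]'
python3 look.py 11
```

```text
time: 10.37
tcp_pos: [0.6281, 0.0787, 0.0833]
orientation: [0.81, 0.586, 0.0, 0.0]
wrist_force: [0.4, 0.6, 0.2]
grip_width: -0.001
10.3667 [0.62805896 0.07873545 0.08334421] [8.10251112e-01 5.86082873e-01 5.07290168e-05 1.65926378e-05] [0.42897909 0.62602973 0.18117072]
```

View pics/c11.png

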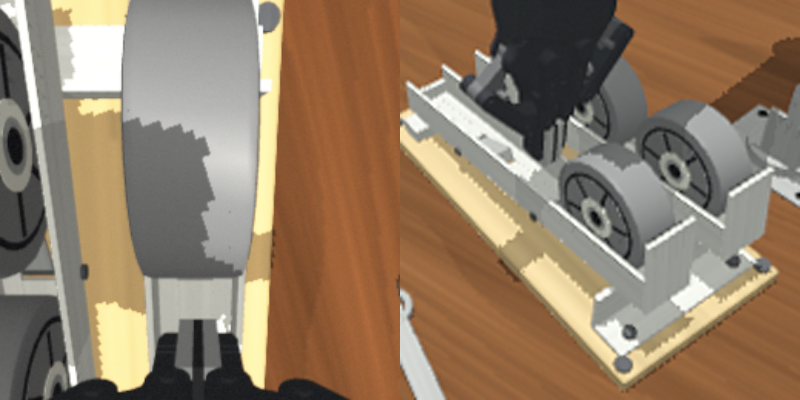

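Wheel stayed up, about 4 mm back from the stop, with a clear gap behind it. Raising the tool and checking from above.

```bash
python3 -m crank '[[0,0,1.5,0,0,0,1],[0,0,2.5,0,0,0,1],[0,0,3.5,0,0,0,1],[0,0,3.5,0,0,0,1],[-1,-3,1,0,0,0,1],[-1,-3,1,0,0,0,1],[-1,-3,0,0,0,0,1],[-1,-3,0,0,0,0,1],[-1,-3,0,0,0,0,1],[0,0,0,0,0,0,1]]'
python3 - <<'E'
from h import *
import cv2
print(get_obs()['time'])
A=[]
for n,o,f in(('top',(115,135,235,235),4),('scene',(240,165,400,335),3)):
    im=cv2.cvtColor(camera(n),cv2.COLOR_RGB2BGR);cv2.imwrite(f'pics/{n}_e.png',im)
    cv2.imwrite(f'pics/ove_{n}.png',np.hstack([overlay(n,im,.230,2.5*f/4,o),cv2.resize(im[o[1]:o[3],o[0]:o[2]],None,fx=2.5*f/4,fy=2.5*f/4,interpolation=cv2.INTER_CUBIC)]))
E
```

```text
time: 11.3
tcp_pos: [0.5754, -0.0791, 0.2142]
orientation: [0.813, 0.582, -0.001, 0.002]
wrist_force: [-0.4, -1.4, -0.8]
grip_width: 0.0
11.3
```

View pics/ove_top.png

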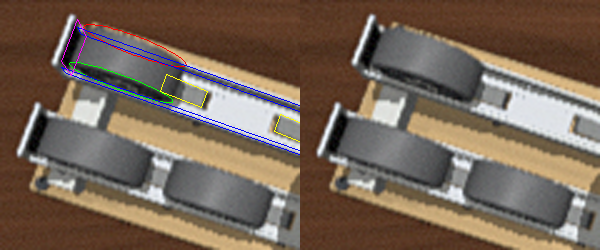

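View pics/ove_scene.png

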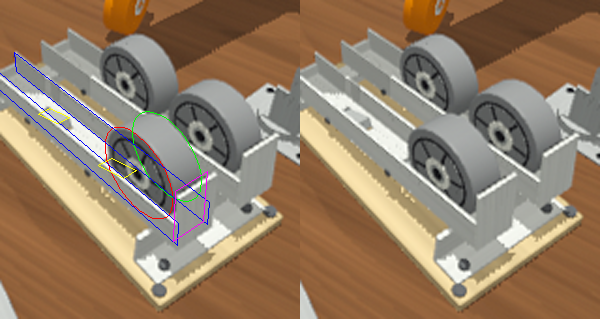

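```bash
python3 -m crank '[[0,0,0,0,0,0,1],[0,0,0,0,0,0,1],[0,0,0,0,0,0,1],[0,0,0,0,0,0,1]]'
python3 - <<'E'
from workcell import *
import cv2,numpy as np
a=cv2.cvtColor(camera('scene'),cv2.COLOR_RGB2BGR);b=cv2.imread('pics/scene_e.png')
print(np.abs(a.astype(int)-b)[200:290,300:370].max())
print(hand_in())
E
```

```text
time: 11.73
tcp_pos: [0.5785, -0.0695, 0.2131]
orientation: [0.809, 0.587, -0.0, -0.0]
wrist_force: [-0.2, -0.2, -0.3]
grip_width: -0.003
60
the job is handed in; nothing more can be done
None
```

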